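# Index the swing tray of a counter display

## Task

The soap box standing on the counter beside the swing tray is in the tray's way: stand it upright inside the tray first. Then pull up the knob of the stand's spring plunger, swing the loaded tray one hole round to the side where the soap box stood (away from the lotion bottle), and let the plunger snap fully home in that hole. Leave the lotion bottle, the flower candle and the small doll standing where they are, and do not topple the soap box.

Things in the scene. Friction and masses are not known exactly. Their poses are not given: they have to be found in the camera images.
- pivot (a point): Pivot axis of the display stand, at the top face of its base plate. Axes are the stand's own: z up, -x (roughly towards the robot) from the pivot over the plate's middle hole, y to the left as the robot sees it; yaw within 0.25 rad of the world's. A 28 mm diameter post stands 26 mm above the plate here.
- index_stand: Fixed aluminium base plate of the stand, 22 mm thick, origin under the pivot on the counter, axes as the pivot's; it reaches x -90 to +34 mm, y -75 to +75 mm. Three 16 mm through holes lie on a 70 mm radius about the pivot: one at -x and one 60 degrees (1.047 rad) to either side of it.
- swing_arm (a joint): Angle of the steel swing arm about the vertical pivot, rad, -1.4 to 1.4. At 0 it points along the stand's -x, pin in the middle hole (its start); positive is counter-clockwise from above (tray towards the stand's -y). Side holes at +1.047 and -1.047. Stays where left (friction 0.06 N m); locked while the pin is in a hole.
- plunger (a joint): Upward travel of the spring plunger on the arm, m: 0 = fully home, 0.022 = fully up. The round-ended 12 mm pin enters the holes 14 mm deep; from 0.015 up it is clear of the plate. Spring force down: 6 N at home, 9 N fully up. Released over a hole it snaps home; between holes it rests on the plate and drops in when swung over a hole.
- knob (a point): Centre of the plunger's black round knob (about 30 mm diameter, 30 mm high, axis vertical), 110 mm above the counter with the plunger home. It sits on the arm 70 mm from the pivot axis, between pivot and tray, rises with the plunger and travels and turns with the arm. Below it is a 24 mm diameter sleeve, top 85 mm above the counter.
- tray (a point): Centre of the floor of the square wooden tray at the end of the arm, 150 mm from the pivot, floor 42 mm above the counter; inside 84 x 84 mm, outside 92 x 92 mm, rim 6 mm above the floor, underside of arm 30 mm above the counter. Its axes turn with the arm: x along the arm towards the pivot, z up.
- soap (a point): Centre of the soap box to be loaded (upright soap case with clear cover, patterned paper front), half-way up. The solid body is 36 (x) x 58 (y) x 82 (z) mm, z up; the thin clear cover makes it look up to 39 x 63 x 88 mm. About 0.11 kg. It stands on the counter to one side of the swing tray; the lotion bottle stands on the other.
- lotion (a point): White lotion bottle with white cap, 40 mm diameter, 150 mm tall, standing on the counter on the side of the tray opposite to the soap box; the point is on its axis 55 mm above its base. Bystander.
- candle (a point): Short painted flower candle on a square black card, 56 x 56 x 66 mm as a solid, standing left of the stand; the point is its centre. Bystander.
- doll (a point): Small turned wooden doll, 35 mm diameter, 112 mm tall, standing right of the stand; the point is half-way up. Bystander.

How it is judged (in metres and radians):
On the way, in this order (a step that is already met when the one before it is completed fails the run):
1. the soap box stands upright in the tray, let go, with the arm still locked in the middle hole (horizontal distance between soap and tray below 0.03 m and z of soap in the frame of tray between 0.034 and 0.049 m and angle between soap's own z axis and vertical below 0.15 rad and contact force between the fingers and soap_box below 0.05 N and linear speed of soap_box below 0.03 m/s and value of joint plunger below 0.003 m and value of joint swing_arm between -0.08 and 0.08 rad), for 0.2 s.
2. the plunger is pulled clear of the hole with the soap box in the tray (horizontal distance between soap and tray below 0.03 m and z of soap in the frame of tray between 0.034 and 0.049 m and angle between soap's own z axis and vertical below 0.15 rad and value of joint plunger above 0.012 m), for 0.1 s.
At the end, for the whole second after the job is handed in: Arm in the side hole away from the lotion bottle (within 0.065 rad), plunger home (within 3 mm), soap box at rest upright (within 0.15 rad) on the tray floor, its centre within 30 mm of the tray's; bystanders within 25 mm of where they stood (horizontal distance between soap and tray below 0.03 m and z of soap in the frame of tray between 0.034 and 0.049 m and angle between soap's own z axis and vertical below 0.15 rad and value of joint plunger below 0.003 m and ((y of lotion in the frame of pivot above 0 m and value of joint swing_arm between 0.98 and 1.11 rad) or (y of lotion in the frame of pivot below 0 m and value of joint swing_arm between -1.11 and -0.98 rad)) and velocity of joint swing_arm between -0.05 and 0.05 rad/s and linear speed of soap_box below 0.02 m/s); the robot touches nothing.
It fails at once if the lotion bottle is moved by more than 25 mm or toppled (distance of lotion from where it was at the start of the episode above 0.025 m or angle between lotion's own z axis and vertical above 0.5 rad).
It fails at once if the flower candle is moved by more than 25 mm or toppled (distance of candle from where it was at the start of the episode above 0.025 m or angle between candle's own z axis and vertical above 0.5 rad).
It fails at once if the small wooden doll is moved by more than 25 mm or toppled (distance of doll from where it was at the start of the episode above 0.025 m or angle between doll's own z axis and vertical above 0.5 rad).
It fails at once if the soap box is toppled (angle between soap's own z axis and vertical above 0.7 rad).
It also fails if it takes over 54 s, if anything falls off the work surface, if the arm or the gripper's body presses on something with over 40 N, if the wrist force passes 120 N, or if a joint passes its speed limit or range.

## Robot

A 6-joint arm with a two-finger parallel gripper is mounted at the origin on a cart in front of the work surface, level with it; the furniture and walls round the work are solid. World frame = base frame: x ahead of the robot, y to its left, z up, the work surface at z = 0. Lengths are in mm, angles in degrees, forces in N, time in s.
With the tool pointing down it reaches from about 300 to 850 mm from the base axis. Payload 4.2 kg.
Tool frame: the origin (TCP) lies between the finger pads; the fingertips stand 22 mm ahead of it and the grasp point (between the pads) lies 3 mm ahead of it (env.finger_overhang is the distance from the TCP to the fingertips, in mm); z points along the fingers, y is the line along which they close (so a half turn about z gives the same grasp; the last joint's range is limited). The gripper opens to 91 mm and grips with 3 to 60 N. Pads are 32 mm wide; open, the fingers measure 118 mm over their backs; the gripper's body (76 mm by 178 mm) begins 60 mm behind the grasp point.
Start: joints at [-75.86, 18.312, 89.639, -0, 72.044, -1.146], TCP at [151.599, -554.67, 235.976] pointing down, gripper open.
Joint ranges: [-177.97, 177.97], [-48.28, 115.42], [12.27, 149.76], [-77.06, 257.06], [2.81, 150.46], [-146.56, 146.56]. Speed limits (degrees/s): [147.25, 147.25, 180, 180, 180, 180].

## Interface

Orientations are given as [roll, pitch, yaw] about the fixed x, y, z axes, in that order (R = Rz(yaw) Ry(pitch) Rx(roll)).
In Python, from workcell import state, cams, ticket, look_for, outline_of, env gives the robot as it stands.
- The arm moves only by the tool servo_tool, never from a script. Its argument "steps" is a list of rows, each a list of 3 entries, a list of its own where there are three numbers: the closure in counts, from 0 (fully open) to 255 (shut), then the shift along the tool's x, y, z in mm, then the turn, a rotation vector about the tool's x, y, z in rad. A call has exactly 10 rows; each row shifts and turns the commanded pose from where the row before left it, along the tool's axes as they then stand; what a row does not reach is not made up. A row lasts 1/10 s, in which the tool goes at most 50 mm and 8.59 degrees, less where a joint would pass 70% of its speed; a pose out of reach is approached as far as the arm can. A call with a gripper value outside its range is refused whole. The fingers move at their own pace and stop on an object; "squeeze" is the grip in N (left out, the last holds). Time passes only in rows, so rows that do not move let the fingers close, or fill a call up. It gives the time, the measured TCP pose, the force, the opening and the grip force at its end, in the units of the state.
- state(): the state, without advancing time (a new reading comes with each control period).
- cams.grab_frame(name): name is "scene" or "top" or "wrist"; returns a dict with "color" (384x512x3 uint8, red, green, blue), "z_map" (384x512 float32, mm along the optical axis (not along the pixel's ray), 0 where there is no reading), "fovy" (degrees; the focal length in pixels is half the picture's height over the tangent of half this angle, whatever the lens; pixels are square), "cx", "cy" (the principal point, pixels), "k1" (the pictures are not rectified: a ray, as slopes to the right and down, at radius r is drawn at 1 + k1 r^2 times it, then the intrinsics apply), "eye" and "rotation" of the camera in the world; the wrist camera has in their place "tool_from_camera" (4x4, takes a point from camera to tool coordinates, whose origin is the TCP and whose axes are the flange's). Camera axes: x right, y up, looking along -z (the intrinsics and any distortion apply to the point x, -y, -z); pixel columns grow to the right and rows downward; lengths in mm; the calibration is good to about 2 mm. A picture is of the moment at which its call begins: read the wrist's pose just before it.
- ticket.job_done(): hands the job in; it is judged then, once.
Trained networks look in a picture, given as the dict that the camera call returned (one of the last four; its "shot" number tells which), for a name from the list of things; names that differ only in an ending like _2 or _b are one class to them, and where a whole thing is asked for, a point or a joint stands for the part that bears it (a point fixed in the world has none). Each returns a list of dicts, best first, with "confidence" (0 to 1); they miss things now and then, are a little off and sometimes report something else, mostly with a low value. They report only what shows in the picture. A call takes as long as a camera call.
- look_for(picture, thing): "at" ([column, row] in pixels, amid what is visible of it).
- outline_of(picture, thing): "pixels" (384x512 bool, what is visible of it) and "at" ([column, row] in pixels, amid what is visible of it).
The state is a dict: "time_s": time; "qpos": joint angles; "qvel": joint speeds; "effort": joint torques, N m; "ee_pos": TCP position; "ee_rot": TCP orientation; "force": force on the tool from outside, world axes, zero at the start; "torque": the same for the moment, N m; "gripper_width": finger opening in mm; "gripper_force": force on a finger pad.
Only numpy, scipy, OpenCV 4.12 (cv2) and the standard library are available. Lean on these libraries where they do the work, as an engineer would, in place of code of your own. Each camera call takes 0.05 s, during which the arm holds its last target. There are 200 camera calls.

## Working session

There is one attempt and no reset: what is moved stays moved. The work goes in short steps, Python scripts to look and compute and a tool call to move; the robot and the scene stay as the last step left them, time stands still between calls to the robot, and variables do not carry over. Pictures are saved under pics/ and viewed, at most 10 in all, crops included, and the job is handed in when it is done.

Besides the shell and the picture viewer there is one more tool, called after ">>>" by a JSON object that holds its "api" and its "payload". servo_tool: Moves the arm, as the interface text tells. Its arguments: {"type":"object","properties":{"steps":{"type":"array","items":{"type":"array"}},"squeeze":{"type":"number"}},"required":["steps"]}

```bash
mkdir -p pics; ls
cat > h.py <<'E'
import numpy as np, cv2
from scipy.spatial.transform import Rotation as R
from workcell import state, cams, ticket, look_for, outline_of, env
def grab(n):
    s=state(); p=cams.grab_frame(n)
    if n=="wrist":
        T=np.eye(4);T[:3,3]=s["ee_pos"];r=np.array(s["ee_rot"],float)
        T[:3,:3]=R.from_euler('xyz',r,degrees=True).as_matrix() if r.size==3 else r.reshape(3,3)
        p["M"]=T@np.array(p["tool_from_camera"])
    else:
        M=np.eye(4);M[:3,:3]=np.array(p["rotation"]).reshape(3,3);M[:3,3]=p["eye"];p["M"]=M
    return p
def cloud(p):
    h,w=p["z_map"].shape;f=h/2/np.tan(np.radians(p["fovy"])/2)
    u,v=np.meshgrid(np.arange(w),np.arange(h))
    a=(u-p["cx"])/f;b=(v-p["cy"])/f;x,y=a.copy(),b.copy()
    for _ in range(8):
        k=1+p["k1"]*(x*x+y*y);x=a/k;y=b/k
    z=p["z_map"];c=np.stack([x*z,-y*z,-z],-1)
    return c@p["M"][:3,:3].T+p["M"][:3,3]
def save(p,n,x=1): cv2.imwrite("pics/"+n,cv2.resize(p["color"][:,:,::-1],None,fx=x,fy=x))
E
cat > a.py <<'E'
from h import *
print(state())
for n in ["top","scene"]:
    p=grab(n);save(p,n+".png");c=cloud(p)
    print(n,p["eye"],p["fovy"],p["k1"])
    for t in ["soap","lotion","candle","doll","knob","tray","index_stand"]:
        for o in outline_of(p,t)[:2]:
            m=o["pixels"]&(p["z_map"]>0);q=c[m]
            print(t,round(o["confidence"],2),np.round(o["at"]),m.sum(),np.percentile(q,[3,50,97],axis=0).round().tolist() if m.sum() else "")
E
python3 a.py
```

```text
pics
{'time_s': 0.0, 'qpos': array([-7.58632297e+01,  1.83526859e+01,  8.97058733e+01, -1.12537641e-03,
        7.20433737e+01, -1.14718125e+00]), 'qvel': array([-0.05049678, -0.05322577, -0.05312632, -0.13671121,  0.00477757,
        0.10637245]), 'effort': array([-6.85918531e-04, -4.12465131e+01, -2.31970382e+01,  7.26385647e-02,
        4.55761829e-02, -1.56778574e-04]), 'ee_pos': array([ 151.44240887, -554.22270961,  235.11337894]), 'ee_rot': array([-1.79898066e+02, -9.71045086e-04,  1.52842986e+01]), 'force': array([-0.38643789, -0.41293928, -0.06111622]), 'torque': array([-0.01743277, -0.02416913, -0.0279391 ]), 'gripper_force': 0.0, 'gripper_width': 91.47650752737371}Traceback (most recent call last):
  File "a.py", line 4, in <module>
    p=grab(n);save(p,n+".png");c=cloud(p)
  File "h.py", line 11, in grab
    M=np.eye(4);M[:3,:3]=np.array(p["rotation"]).reshape(3,3);M[:3,3]=p["eye"];p["M"]=M
                         ~~~~~~~~~~~~~~~~~~~~~~~~~~~~~~~^^^^^
ValueError: cannot reshape array of size 3 into shape (3,3)
```

Rotation is given as roll, pitch, yaw.

```bash
sed -i 's/M\[:3,:3\]=np.array(p\["rotation"\]).reshape(3,3)/M[:3,:3]=R.from_euler("xyz",p["rotation"],degrees=True).as_matrix()/' h.py; sed -i '/^print(state/d' a.py; python3 a.py
```

```text
top [490.35587606 111.11439983 960.13428021] 56.39603517318934 0.03161075815702881
soap 0.76 [212. 192.] 362 [[499.0, 206.0, -0.0], [524.0, 219.0, 81.0], [549.0, 239.0, 84.0]]
lotion 0.86 [322. 209.] 339 [[462.0, -66.0, 16.0], [479.0, -43.0, 147.0], [496.0, -34.0, 152.0]]
candle 0.84 [175. 175.] 378 [[547.0, 297.0, -1.0], [568.0, 315.0, 42.0], [597.0, 340.0, 50.0]]
doll 0.7 [374. 213.] 278 [[448.0, -218.0, 1.0], [465.0, -173.0, 104.0], [478.0, -163.0, 112.0]]
knob 0.58 [272. 195.] 139 [[495.0, 63.0, 121.0], [509.0, 77.0, 124.0], [520.0, 91.0, 127.0]]
tray 0.96 [268. 222.] 1791 [[386.0, 47.0, 35.0], [445.0, 83.0, 42.0], [573.0, 137.0, 125.0]]
index_stand 0.57 [269. 196.] 3976 [[393.0, -1.0, 19.0], [516.0, 80.0, 24.0], [606.0, 138.0, 123.0]]
index_stand 0.37 [209. 189.] 327 [[500.0, 206.0, 2.0], [525.0, 220.0, 81.0], [548.0, 238.0, 84.0]]
scene [ 26.42778488 877.07893773 642.75231251] 48.45106651185458 -0.09278815467610023
soap 0.93 [227. 234.] 742 [[498.0, 209.0, 2.0], [515.0, 234.0, 54.0], [548.0, 242.0, 83.0]]
lotion 0.98 [300. 176.] 688 [[459.0, -64.0, 4.0], [471.0, -40.0, 83.0], [494.0, -33.0, 151.0]]
candle 0.85 [188. 256.] 538 [[547.0, 301.0, 0.0], [560.0, 332.0, 31.0], [587.0, 346.0, 50.0]]
doll 0.59 [322. 166.] 269 [[451.0, -180.0, 5.0], [460.0, -170.0, 62.0], [473.0, -164.0, 112.0]]
knob 0.75 [266. 182.] 135 [[492.0, 73.0, 91.0], [502.0, 84.0, 117.0], [515.0, 91.0, 127.0]]
knob 0.44 [225. 234.] 801 [[498.0, 205.0, 0.0], [516.0, 234.0, 52.0], [549.0, 242.0, 83.0]]
tray 0.72 [280. 211.] 1386 [[386.0, 50.0, 34.0], [458.0, 84.0, 43.0], [569.0, 141.0, 123.0]]
index_stand 0.75 [265. 212.] 2638 [[390.0, 4.0, 4.0], [503.0, 88.0, 39.0], [607.0, 147.0, 119.0]]
```

View pics/top.png

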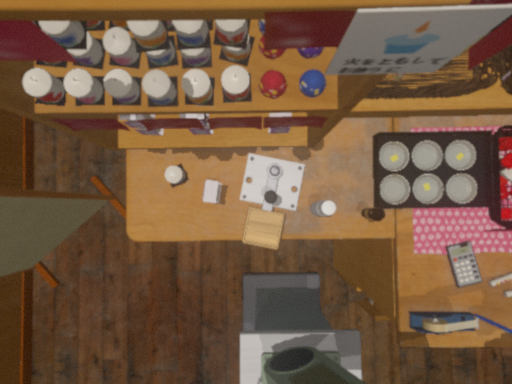

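View pics/scene.png

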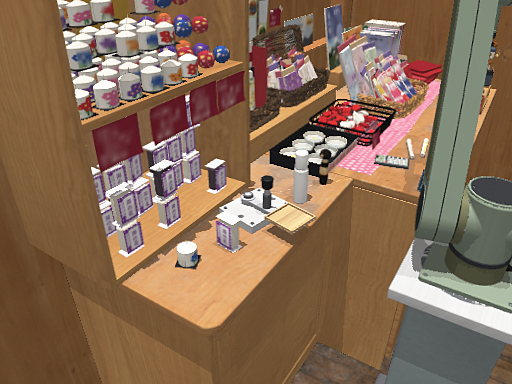

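Top view: soap at (212,192), lotion at (323,208), tray at (263,228) and knob at (270,197). I'll measure orientations and check the overhead shelf clearance.

```bash
cat > b.py <<'E'
from h import *
import sys
def rect(q): 
    r=cv2.minAreaRect(q[:,:2].astype(np.float32)); return [np.round(x,1) for x in r]
def meas(p):
    c=cloud(p); ok=p["z_map"]>0; box=lambda x0,x1,y0,y1,z0,z1: c[ok&(c[...,0]>x0)&(c[...,0]<x1)&(c[...,1]>y0)&(c[...,1]<y1)&(c[...,2]>z0)&(c[...,2]<z1)]
    q=box(490,560,190,250,70,95);print("soap",len(q),rect(q),np.median(q,0).round(1)) if len(q)>5 else 0
    q=box(370,485,20,160,36,54);print("tray",len(q),rect(q),np.median(q,0).round(1)) if len(q)>5 else 0
    q=box(480,640,-20,170,16,27);print("plate",len(q),rect(q)) if len(q)>5 else 0
    q=box(540,610,40,110,42,60);print("post",len(q),rect(q)) if len(q)>5 else 0
    q=box(480,535,50,100,115,132);print("knob",len(q),rect(q),np.median(q,0).round(1)) if len(q)>5 else 0
    return c,ok
if __name__=="__main__":
    c,ok=meas(grab("top"))
    for x in range(560,760,20):
        m=ok&(abs(c[...,0]-x)<10)&(c[...,1]>0)&(c[...,1]<260);print(x,c[m][:,2].max().round() if m.any() else None)
    q=c[ok&(c[...,2]>180)&(c[...,1]>-50)&(c[...,1]<350)&(c[...,0]>300)];print("above180",q.min(0).round(),np.percentile(q[:,0],1).round(),q.max(0).round())
    meas(grab("scene"))
E
python3 b.py
```

```text
soap 295 [array([524.5, 223.3]), array([34.5, 53.9]), np.float64(82.0)] [524.  222.3  81.3]
tray 1334 [array([435.7,  92.3]), array([ 91.3, 103.5]), np.float64(77.9)] [431.   92.6  42.2]
plate 2110 [array([549.3,  67.7]), array([149.4, 123.6]), np.float64(77.9)]
post 101 [array([576. ,  65.4]), array([32.2, 28.4]), np.float64(73.0)]
knob 140 [array([508.6,  77. ]), array([28.1, 28.1]), np.float64(89.1)] [508.6  77.  124.2]
560 81.0
580 51.0
600 42.0
620 709.0
640 699.0
660 420.0
680 431.0
700 420.0
720 484.0
740 486.0
above180 [625. -50. 180.] 625.0 [796. 350. 709.]
soap 260 [array([523.3, 222.6]), array([36.9, 55.7]), np.float64(80.4)] [519.9 225.6  81.7]
tray 913 [array([434.6,  92.1]), array([ 94.4, 105. ]), np.float64(77.3)] [428.3  93.9  42.9]
plate 931 [array([567.1,  65.1]), array([163.9, 159.3]), np.float64(85.0)]
post 61 [array([565.4,  62.5]), array([29.7, 43.8]), np.float64(80.5)]
knob 94 [array([504.6,  77.5]), array([27.6, 32.2]), np.float64(32.0)] [503.2  81.2 124.4]
```

>>> {"api": "servo_tool", "payload": {"steps": [[0, [28, -32.5, 0], [0, 0, 0]], [0, [28, -32.5, 0], [0, 0, 0]], [0, [28, -32.5, 0], [0, 0, 0]], [0, [28, -32.5, 0], [0, 0, 0]], [0, [28, -32.5, 0], [0, 0, 0]], [0, [28, -32.5, 0], [0, 0, 0]], [0, [28, -32.5, 0], [0, 0, 0]], [0, [28, -32.5, 0], [0, 0, 0]], [0, [28, -32.5, 0], [0, 0, 0]], [0, [28, -32.5, 0], [0, 0, 0]]], "squeeze": 20}}

```text
time_s: 1.95
ee_pos: [336.4, -165.8, 236.3]
ee_rot: [180.0, -0.0, 15.3]
force: [0.3, 0.2, 0.1]
gripper_width: 91.4
gripper_force: 0.0
```

>>> {"api": "servo_tool", "payload": {"steps": [[0, [28, -32.5, 0], [0, 0, 0]], [0, [28, -32.5, 0], [0, 0, 0]], [0, [28, -32.5, 0], [0, 0, 0]], [0, [28, -32.5, 0], [0, 0, 0]], [0, [28, -32.5, 0], [0, 0, 0]], [0, [28, -32.5, 0], [0, 0, 0]], [0, [28, -32.5, 0], [0, 0, 0]], [0, [28, -32.5, 0], [0, 0, 0]], [0, [28, -32.5, 0], [0, 0, 0]], [0, [28, -32.5, 0], [0, 0, 0]]]}}

```text
time_s: 2.95
ee_pos: [520.9, 221.8, 236.0]
ee_rot: [180.0, -0.0, 15.3]
force: [0.1, -0.3, 0.2]
gripper_width: 91.4
gripper_force: 0.0
```

>>> {"api": "servo_tool", "payload": {"steps": [[0, [0, 0, 0], [0, 0, 0.135]], [0, [0, 0, 0], [0, 0, 0.135]], [0, [0, 0, 0], [0, 0, 0.135]], [0, [0, 0, 0], [0, 0, 0]], [0, [0, 0, 0], [0, 0, 0]], [0, [0, 0, 0], [0, 0, 0]], [0, [0, 0, 0], [0, 0, 0]], [0, [0, 0, 0], [0, 0, 0]], [0, [0, 0, 0], [0, 0, 0]], [0, [0, 0, 0], [0, 0, 0]]]}}

```text
time_s: 3.95
ee_pos: [520.4, 219.9, 235.9]
ee_rot: [180.0, -0.0, -7.9]
force: [-0.1, -1.1, -0.2]
gripper_width: 90.8
gripper_force: 0.0
```

Run:
```python
from b import *
s=state();print(s["time_s"],s["ee_pos"],s["ee_rot"])
p=grab("wrist");save(p,"w1.png");meas(p)
```

```text
3.95 [520.4230749  219.94940531 235.91760486] [ 1.79994883e+02 -3.15619509e-03 -7.90974156e+00]
soap 1851 [array([525. , 223.5]), array([34.2, 53.9]), np.float64(81.5)] [525.4 222.6  82.7]
tray 2350 [array([438. ,  91.3]), array([97.3, 96.7]), np.float64(85.8)] [458.8  74.7  43.2]
plate 10602 [array([549.7,  68.2]), array([151.4, 124.2]), np.float64(78.0)]
post 619 [array([575.9,  63. ]), array([33.5, 33.7]), np.float64(8.6)]
knob 1110 [array([508.5,  77.5]), array([31.3, 30.8]), np.float64(65.7)] [509.7  79.4 125.4]
```

View pics/w1.png

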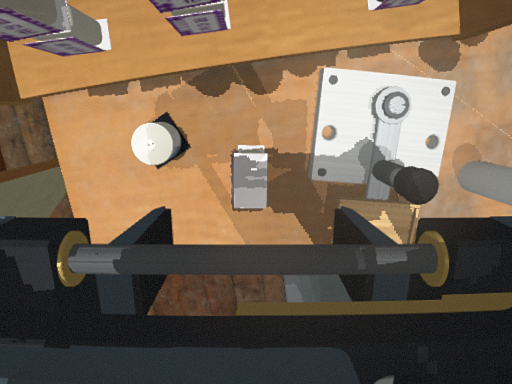

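Soap at (250,178) and candle at (157,143) are clear of each other. The soap estimate of (525, 223) is consistent, so I'll descend and grip.

>>> {"api": "servo_tool", "payload": {"steps": [[0, [4, -3.5, 10], [0, 0, 0]], [0, [0, 0, 20], [0, 0, 0]], [0, [0, 0, 25], [0, 0, 0]], [0, [0, 0, 25], [0, 0, 0]], [0, [0, 0, 25], [0, 0, 0]], [0, [0, 0, 25], [0, 0, 0]], [0, [0, 0, 20], [0, 0, 0]], [0, [0, 0, 14], [0, 0, 0]], [0, [0, 0, 7], [0, 0, 0]], [0, [0, 0, 0], [0, 0, 0]]]}}

```text
time_s: 5.0
ee_pos: [524.3, 222.7, 63.6]
ee_rot: [179.9, 0.1, -7.9]
force: [0.9, 0.2, 0.3]
gripper_width: 91.5
gripper_force: 0.0
```

>>> {"api": "servo_tool", "payload": {"steps": [[140, [0, 0, 0], [0, 0, 0]], [255, [0, 0, 0], [0, 0, 0]], [255, [0, 0, 0], [0, 0, 0]], [255, [0, 0, 0], [0, 0, 0]], [255, [0, 0, 0], [0, 0, 0]], [255, [0, 0, 0], [0, 0, 0]], [255, [0, 0, 0], [0, 0, 0]], [255, [0, 0, 0], [0, 0, 0]], [255, [0, 0, 0], [0, 0, 0]], [255, [0, 0, 0], [0, 0, 0]]], "squeeze": 15}}

```text
time_s: 6.0
ee_pos: [524.8, 222.8, 64.9]
ee_rot: [180.0, -0.0, -7.9]
force: [-0.4, -1.0, 0.9]
gripper_width: 35.7
gripper_force: 15.0
```

>>> {"api": "servo_tool", "payload": {"steps": [[255, [0, 0, -10], [0, 0, 0]], [255, [0, 0, -20], [0, 0, 0]], [255, [0, 0, -25], [0, 0, 0]], [255, [0, 0, -25], [0, 0, 0]], [255, [0, 0, -25], [0, 0, 0]], [255, [0, 0, -25], [0, 0, 0]], [255, [0, 0, -15], [0, 0, 0]], [255, [0, 0, -5], [0, 0, 0]], [255, [-4, 7, 0], [0, 0, 0]], [255, [-7, 14, 0], [0, 0, 0]]]}}

```text
time_s: 7.0
ee_pos: [510.2, 203.2, 213.8]
ee_rot: [179.9, 0.1, -7.9]
force: [-0.2, -1.3, -1.8]
gripper_width: 36.1
gripper_force: 15.0
```

>>> {"api": "servo_tool", "payload": {"steps": [[255, [-9, 16, 0], [0, 0, 0]], [255, [-10, 19, 0], [0, 0, 0]], [255, [-10, 19, 0], [0, 0, 0]], [255, [-10, 19, 0], [0, 0, 0]], [255, [-10, 19, 0], [0, 0, 0]], [255, [-9, 15, 0], [0, 0, 0]], [255, [-6, 9, 0], [0, 0, 0]], [255, [-2, 4, 0], [0, 0, 0]], [255, [0, 0, 0], [0, 0, 0.07]], [255, [0, 0, 0], [0, 0, 0]]]}}

```text
time_s: 8.0
ee_pos: [429.4, 93.9, 214.9]
ee_rot: [-180.0, -0.0, -11.9]
force: [0.4, -0.4, -1.4]
gripper_width: 35.4
gripper_force: 15.0
```

>>> {"api": "servo_tool", "payload": {"steps": [[255, [0, 0, 10], [0, 0, 0]], [255, [0, 0, 15], [0, 0, 0]], [255, [0, 0, 20], [0, 0, 0]], [255, [0, 0, 20], [0, 0, 0]], [255, [0, 0, 15], [0, 0, 0]], [255, [0, 0, 10], [0, 0, 0]], [255, [0, 0, 7], [0, 0, 0]], [255, [0, 0, 5], [0, 0, 0]], [255, [0, 0, 0], [0, 0, 0]], [255, [0, 0, 0], [0, 0, 0]]]}}

```text
time_s: 9.0
ee_pos: [429.6, 93.9, 113.3]
ee_rot: [-180.0, -0.1, -11.9]
force: [0.7, 0.5, -0.2]
gripper_width: 35.7
gripper_force: 15.0
```

Run:
```python
from h import *
p=grab("scene");s=state();print(s["ee_pos"],s["force"],s["gripper_width"])
cv2.imwrite("pics/s2.png",cv2.resize(p["color"][120:290,160:360,::-1],None,fx=3.5,fy=3.5))
```

```text
[429.6721342   93.92579393 113.41351895] [-0.02408898 -0.45237406 -1.23189642] 35.69352252015778
```

View pics/s2.png

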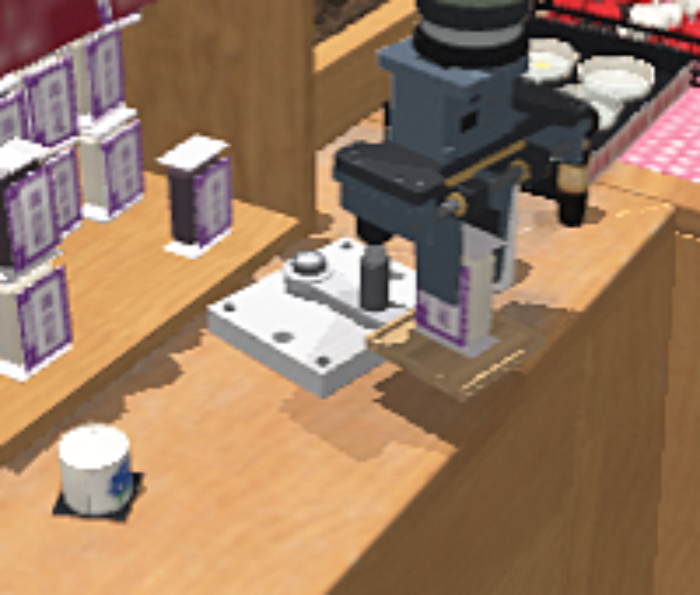

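The soap hovers centred over the tray. I'll lower it about 6 mm, release and rise.

>>> {"api": "servo_tool", "payload": {"steps": [[255, [0, 0, 2], [0, 0, 0]], [255, [0, 0, 2], [0, 0, 0]], [255, [0, 0, 1.5], [0, 0, 0]], [255, [0, 0, 1], [0, 0, 0]], [255, [0, 0, 0], [0, 0, 0]], [120, [0, 0, 0], [0, 0, 0]], [100, [0, 0, 0], [0, 0, 0]], [60, [0, 0, 0], [0, 0, 0]], [0, [0, 0, 0], [0, 0, 0]], [0, [0, 0, 0], [0, 0, 0]]]}}

```text
time_s: 10.05
ee_pos: [429.2, 93.8, 106.4]
ee_rot: [180.0, -0.0, -11.9]
force: [0.0, 0.0, 0.6]
gripper_width: 73.1
gripper_force: 0.0
```

>>> {"api": "servo_tool", "payload": {"steps": [[0, [0, 0, -10], [0, 0, 0]], [0, [0, 0, -20], [0, 0, 0]], [0, [0, 0, -25], [0, 0, 0]], [0, [0, 0, -25], [0, 0, 0]], [0, [0, 0, -25], [0, 0, 0]], [0, [0, 0, -15], [0, 0, 0]], [0, [0, 0, -5], [0, 0, 0]], [0, [0, 0, 0], [0, 0, 0]], [0, [0, 0, 0], [0, 0, 0]], [0, [0, 0, 0], [0, 0, 0]]]}}

```text
time_s: 11.05
ee_pos: [428.6, 93.7, 230.5]
ee_rot: [179.9, 0.1, -11.9]
force: [0.1, -0.6, -1.3]
gripper_width: 91.2
gripper_force: 0.0
```

Run:
```python
from b import *
s=state();print(s["time_s"],s["ee_pos"],s["ee_rot"])
p=grab("wrist");save(p,"w2.png");c,ok=meas(p)
for n in ["scene","top"]:
    p=grab(n);c=cloud(p)
    q=c[(p["z_map"]>0)&(abs(c[...,0]-430)<45)&(abs(c[...,1]-93)<45)&(c[...,2]>112)&(c[...,2]<140)];print(n,len(q),rect(q) if len(q)>4 else "",np.median(q,0))
```

```text
11.05 [428.56073811  93.71492349 230.46128676] [ 1.79946794e+02  1.14037263e-01 -1.19309689e+01]
tray 5261 [array([436.1,  92.9]), array([ 92.3, 103.8]), np.float64(77.7)] [446.5  82.7  43.2]
plate 12855 [array([547.7,  68.4]), array([151. , 121.4]), np.float64(78.2)]
post 761 [array([576.9,  61.8]), array([38.3, 32.9]), np.float64(53.9)]
knob 1375 [array([508.4,  77.2]), array([31.3, 31.8]), np.float64(32.9)] [508.3  77.1 125.6]
scene 229 [array([428.8,  94.7]), array([35.8, 52.2]), np.float64(73.7)] [426.76760291  99.56051247 123.36855318]
top 0  [nan nan nan]
  return _methods._mean(a, axis=axis, dtype=dtype,
  ret = um.true_divide(
```

View pics/w2.png

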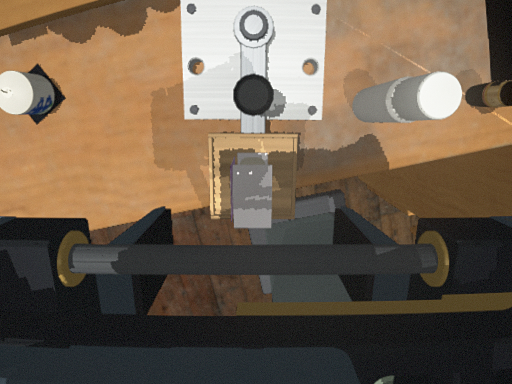

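The soap stands upright in the tray, at about (252,190), with the knob at (253,95). The last joint hasn't enough range for the swing at this yaw, so I'll make a half turn while high.

>>> {"api": "servo_tool", "payload": {"steps": [[0, [0, 0, 0], [0, 0, -0.1495]], [0, [0, 0, 0], [0, 0, -0.1495]], [0, [0, 0, 0], [0, 0, -0.1495]], [0, [0, 0, 0], [0, 0, -0.1495]], [0, [0, 0, 0], [0, 0, -0.1495]], [0, [0, 0, 0], [0, 0, -0.1495]], [0, [0, 0, 0], [0, 0, -0.1495]], [0, [0, 0, 0], [0, 0, -0.1495]], [0, [0, 0, 0], [0, 0, -0.1495]], [0, [0, 0, 0], [0, 0, -0.1495]]]}}

```text
time_s: 12.2
ee_pos: [429.0, 93.8, 231.0]
ee_rot: [-180.0, 0.0, 74.1]
force: [0.1, 0.2, 0.7]
gripper_width: 91.3
gripper_force: 0.0
```

>>> {"api": "servo_tool", "payload": {"steps": [[0, [0, 0, 0], [0, 0, -0.1495]], [0, [0, 0, 0], [0, 0, -0.1495]], [0, [0, 0, 0], [0, 0, -0.1495]], [0, [0, 0, 0], [0, 0, -0.1495]], [0, [0, 0, 0], [0, 0, -0.1495]], [0, [0, 0, 0], [0, 0, -0.1495]], [0, [0, 0, 0], [0, 0, -0.1495]], [0, [0, 0, 0], [0, 0, -0.1495]], [0, [0, 0, 0], [0, 0, -0.1495]], [0, [0, 0, 0], [0, 0, -0.1495]]]}}

```text
time_s: 13.2
ee_pos: [429.0, 93.8, 231.0]
ee_rot: [-180.0, -0.0, 159.7]
force: [-0.3, 0.2, 0.1]
gripper_width: 91.4
gripper_force: 0.0
```

Run:
```python
from h import *
s=state();print(s["time_s"],s["ee_pos"],s["ee_rot"],s["qpos"].round(1))
p=grab("wrist");print(np.round(p["tool_from_camera"],2))
```

```text
13.2 [429.03845068  93.81228598 231.04000751] [-1.79972668e+02 -3.89413269e-02  1.59736147e+02] [ 10.8   6.2 106.4  -0.   67.4 -58.9]
[[  -0.      0.97    0.24   67.48]
 [   1.      0.     -0.      0.45]
 [  -0.      0.24   -0.97 -149.78]
 [   0.      0.      0.      1.  ]]
```

>>> {"api": "servo_tool", "payload": {"steps": [[0, [0, 0, 0], [0, 0, -0.145]], [0, [-5, 0, 0], [0, 0, 0]], [0, [-10, 0, 0], [0, 0, 0]], [0, [-15, 0, 0], [0, 0, 0]], [0, [-18, 0.5, 0], [0, 0, 0]], [0, [-18, 0, 0], [0, 0, 0]], [0, [-11, 0, 0], [0, 0, 0]], [0, [-4, 0, 0], [0, 0, 0]], [0, [0, 0, 10], [0, 0, 0]], [0, [0, 0, 10], [0, 0, 0]]]}}

```text
time_s: 14.25
ee_pos: [507.9, 77.0, 210.6]
ee_rot: [-180.0, -0.0, 167.7]
force: [-0.1, 0.7, -0.3]
gripper_width: 91.4
gripper_force: 0.0
```

>>> {"api": "servo_tool", "payload": {"steps": [[0, [0, 0, 15], [0, 0, 0]], [0, [0, 0, 20], [0, 0, 0]], [0, [0, 0, 20], [0, 0, 0]], [0, [0, 0, 20], [0, 0, 0]], [0, [0, 0, 13], [0, 0, 0]], [0, [0, 0, 7], [0, 0, 0]], [0, [0, 0, 3], [0, 0, 0]], [0, [0, 0, 0], [0, 0, 0]], [0, [0, 0, 0], [0, 0, 0]], [0, [0, 0, 0], [0, 0, 0]]]}}

```text
time_s: 15.25
ee_pos: [508.8, 77.1, 114.1]
ee_rot: [180.0, 0.1, 167.7]
force: [0.1, 0.8, 0.1]
gripper_width: 91.1
gripper_force: 0.0
```

>>> {"api": "servo_tool", "payload": {"steps": [[150, [0, 0, 0], [0, 0, 0]], [255, [0, 0, 0], [0, 0, 0]], [255, [0, 0, 0], [0, 0, 0]], [255, [0, 0, 0], [0, 0, 0]], [255, [0, 0, 0], [0, 0, 0]], [255, [0, 0, 0], [0, 0, 0]], [255, [0, 0, 0], [0, 0, 0]], [255, [0, 0, 0], [0, 0, 0]], [255, [0, 0, 0], [0, 0, 0]], [255, [0, 0, 0], [0, 0, 0]]], "squeeze": 30}}

```text
time_s: 16.25
ee_pos: [508.4, 76.9, 113.4]
ee_rot: [-180.0, -0.0, 167.7]
force: [-0.2, -1.6, -0.1]
gripper_width: 29.6
gripper_force: 30.0
```

Knob is gripped (29.6 mm). I'll pull up 20 mm.

>>> {"api": "servo_tool", "payload": {"steps": [[255, [0, 0, -2], [0, 0, 0]], [255, [0, 0, -3], [0, 0, 0]], [255, [0, 0, -3], [0, 0, 0]], [255, [0, 0, -3], [0, 0, 0]], [255, [0, 0, -3], [0, 0, 0]], [255, [0, 0, -3], [0, 0, 0]], [255, [0, 0, -2], [0, 0, 0]], [255, [0, 0, -1], [0, 0, 0]], [255, [0, 0, 0], [0, 0, 0]], [255, [0, 0, 0], [0, 0, 0]]]}}

```text
time_s: 17.25
ee_pos: [508.3, 76.9, 133.3]
ee_rot: [-180.0, -0.0, 167.7]
force: [2.2, -2.6, -8.8]
gripper_width: 29.5
gripper_force: 30.0
```

Run:
```python
from h import *
p=grab("scene");c=cloud(p);ok=p["z_map"]>0
for x in range(580,760,20):
  r=[]
  for y in range(60,300,30):
    m=ok&(abs(c[...,0]-x)<10)&(abs(c[...,1]-y)<15);r.append((int(np.median(c[m][:,2])),int(c[m][:,2].max())) if m.any() else None)
  print(x,r)
```

```text
580 [(47, 51), (23, 43), (21, 25), (1, 22), (0, 3), (0, 2), (0, 3), (0, 2)]
600 [(23, 41), (22, 26), (21, 25), (0, 3), (0, 3), (0, 2), (0, 3), (0, 1)]
620 [(21, 21), (22, 24), (14, 26), (1, 2), (0, 3), (0, 3), (0, 4), (0, 2)]
640 [(317, 374), (317, 373), (315, 374), (316, 373), (315, 373), (312, 373), (314, 373), (315, 373)]
660 [(371, 412), (391, 416), (372, 415), (385, 416), (372, 416), (389, 420), (373, 416), (391, 420)]
680 [(65, 413), (391, 418), (20, 430), (394, 423), (20, 419), (387, 429), (105, 419), (130, 431)]
700 [(78, 374), (20, 414), (20, 23), (20, 420), (20, 22), (184, 416), (184, 186), (104, 415)]
720 [(21, 477), (456, 480), (402, 477), (450, 481), (441, 482), (452, 482), (445, 480), (448, 483)]
740 [(19, 478), (451, 484), (21, 485), (443, 486), (456, 483), (456, 496), (404, 485), (443, 493)]
```

Run:
```python
import numpy as np
t=np.radians([0,1,3,6,9,12,15,18,21,24,27,30,33,36,39,42,45,48,51,54,56,58,59,60])
P=70*np.c_[np.cos(t)-1,np.sin(t)];P=np.round(P,1)
print(np.diff(P,axis=0).round(1).tolist())
```

```text
[[-0.0, 1.2], [-0.1, 2.5], [-0.3, 3.6], [-0.5, 3.7], [-0.6, 3.6], [-0.9, 3.5], [-1.0, 3.5], [-1.2, 3.5], [-1.5, 3.4], [-1.5, 3.3], [-1.8, 3.2], [-1.9, 3.1], [-2.1, 3.0], [-2.2, 3.0], [-2.4, 2.7], [-2.5, 2.7], [-2.7, 2.5], [-2.7, 2.4], [-3.0, 2.2], [-2.0, 1.4], [-2.0, 1.4], [-1.0, 0.6], [-1.1, 0.6]]
```

>>> {"api": "servo_tool", "payload": {"steps": [[255, [0, 1.2, 0], [0, 0, 0]], [255, [-0.1, 2.5, 0], [0, 0, 0]], [255, [-0.3, 3.6, 0], [0, 0, 0]], [255, [-0.5, 3.7, 0], [0, 0, 0]], [255, [-0.6, 3.6, 0], [0, 0, 0]], [255, [-0.9, 3.5, 0], [0, 0, 0]], [255, [-1.0, 3.5, 0], [0, 0, 0]], [255, [-1.2, 3.5, 0], [0, 0, 0]], [255, [0, 0, 0], [0, 0, 0]], [255, [0, 0, 0], [0, 0, 0]]], "squeeze": 45}}

```text
time_s: 18.3
ee_pos: [512.5, 98.6, 131.3]
ee_rot: [-179.6, -0.7, 167.6]
force: [-8.1, -7.6, -9.1]
gripper_width: 29.2
gripper_force: 45.0
```

Run:
```python
from b import *
s=state();print(s["force"],s["torque"])
p=grab("scene");c=cloud(p);cv2.imwrite("pics/s3.png",cv2.resize(p["color"][120:290,160:360,::-1],None,fx=3.5,fy=3.5))
m=(p["z_map"]>0)&(abs(c[...,0]-640)<10)&(c[...,1]>60)&(c[...,1]<300)&(c[...,2]>40);print("panel z min",np.percentile(c[m][:,2],[0,2,50]))
```

```text
[-8.13411925 -7.56496163 -9.08221181] [-1.17724802  1.0062798  -0.83889105]
panel z min [274.70308729 277.10165661 328.21157335]
```

View pics/s3.png

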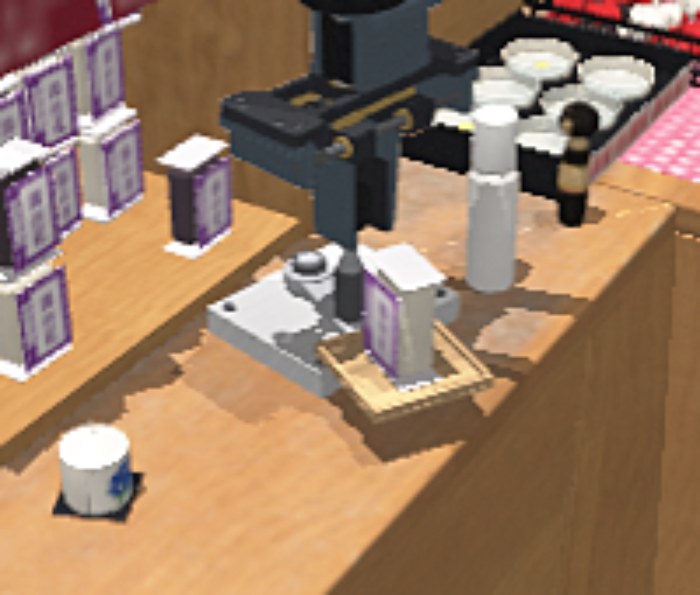

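The grip sticks and the torque is building up. The wide gripper body (z about 190–240) passes under the panel (z ≥ 275), so I can turn the tool with the arm.

>>> {"api": "servo_tool", "payload": {"steps": [[255, [0, 0, 0], [0, 0, 0.08]], [255, [0, 0, 0], [0, 0, 0.08]], [255, [0, 0, 0], [0, 0, 0.08]], [255, [0, 0, 0], [0, 0, 0.075]], [255, [0, 0, 0], [0, 0, 0]], [255, [0, 0, 0], [0, 0, 0]], [255, [0, 0, 0], [0, 0, 0]], [255, [0, 0, 0], [0, 0, 0]], [255, [0, 0, 0], [0, 0, 0]], [255, [0, 0, 0], [0, 0, 0]]], "squeeze": 35}}

```text
time_s: 19.35
ee_pos: [515.1, 104.1, 132.5]
ee_rot: [179.9, -0.5, 149.6]
force: [-4.8, 10.1, -9.0]
gripper_width: 29.4
gripper_force: 35.0
```

Run:
```python
from b import *
s=state();print(s["ee_pos"],s["ee_rot"],s["force"],s["torque"]);d=s["ee_pos"][:2]-[576.7,61.8];print(np.hypot(*d),np.degrees(np.arctan2(d[1],d[0])))
```

```text
[515.0972136  104.1379823  132.49365281] [179.90422073  -0.53999413 149.61668117] [-4.75656729 10.12119847 -9.01216326] [1.93401202 0.52534643 0.36498798]
74.74896679836819 145.50027781149697
```

>>> {"api": "servo_tool", "payload": {"steps": [[165, [0, 0, 0], [0, 0, 0]], [155, [0, 0, 0], [0, 0, 0]], [150, [0, 0, 0], [0, 0, 0]], [150, [0, 0, 0], [0, 0, 0]], [150, [0, 0, 0], [0, 0, 0]], [150, [0, 0, 0], [0, 0, 0]], [150, [0, 0, 0], [0, 0, 0]], [150, [0, 0, 0], [0, 0, 0]], [150, [0, 0, 0], [0, 0, 0]], [150, [0, 0, 0], [0, 0, 0]]]}}

```text
time_s: 20.35
ee_pos: [518.3, 100.6, 133.4]
ee_rot: [-180.0, 0.0, 149.6]
force: [0.7, 0.4, 0.2]
gripper_width: 37.6
gripper_force: 0.0
```

Run:
```python
from b import *
s=state();print(s["ee_pos"],s["ee_rot"],s["force"],s["torque"]);d=s["ee_pos"][:2]-[576.7,61.8];print(np.hypot(*d),np.degrees(np.arctan2(d[1],d[0])))
p=grab("scene");cv2.imwrite("pics/s4.png",cv2.resize(p["color"][120:290,160:360,::-1],None,fx=3.5,fy=3.5))
```

```text
[518.26724887 100.59801587 133.38932866] [-1.79995613e+02  1.28089515e-03  1.49642999e+02] [0.74634885 0.40498139 0.18827808] [ 0.06612286 -0.16037321  0.01093033]
70.14037667148106 146.4167452074389
```

View pics/s4.png

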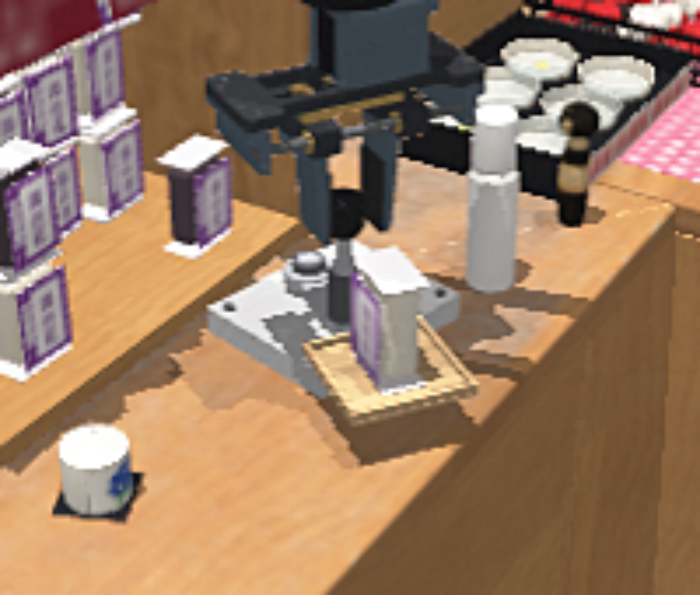

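Soap is upright, and the knob is loosely caged with the pin resting on the plate, which suits dragging it round.

>>> {"api": "servo_tool", "payload": {"steps": [[150, [0, 0, 0], [0, 0, 0.055]], [150, [0, 1.2, 0], [0, 0, 0.018]], [150, [0, 2.4, 0], [0, 0, 0.035]], [150, [-0.1, 3.7, 0], [0, 0, 0.052]], [150, [-0.1, 3.7, 0], [0, 0, 0.052]], [150, [-0.1, 3.7, 0], [0, 0, 0.052]], [150, [-0.1, 3.7, 0], [0, 0, 0.052]], [150, [-0.1, 3.7, 0], [0, 0, 0.052]], [150, [-0.1, 3.7, 0], [0, 0, 0.052]], [150, [-0.1, 3.7, 0], [0, 0, 0.052]]]}}

```text
time_s: 21.4
ee_pos: [537.5, 119.6, 133.2]
ee_rot: [-179.7, 0.0, 122.6]
force: [-4.1, -5.0, 2.5]
gripper_width: 37.7
gripper_force: 2.8
```

>>> {"api": "servo_tool", "payload": {"steps": [[150, [-0.1, 3.7, 0], [0, 0, 0.052]], [150, [-0.1, 3.7, 0], [0, 0, 0.052]], [150, [-0.1, 3.7, 0], [0, 0, 0.052]], [150, [0, 2.4, 0], [0, 0, 0.035]], [150, [0, 1.2, 0], [0, 0, 0.018]], [150, [0, 1.2, 0], [0, 0, 0.018]], [150, [0, 0, 0], [0, 0, 0]], [150, [0, 0, 0], [0, 0, 0]], [150, [0, 0, 0], [0, 0, 0]], [150, [0, 0, 0], [0, 0, 0]]]}}

```text
time_s: 22.4
ee_pos: [553.7, 128.4, 133.6]
ee_rot: [179.9, 0.0, 109.6]
force: [0.8, -1.1, 0.5]
gripper_width: 37.4
gripper_force: 0.0
```

```bash
cat > k.py <<'E'
from b import *
s=state();print(s["ee_pos"],s["ee_rot"],s["force"],s["torque"]);d=s["ee_pos"][:2]-[576.7,61.8];print(np.hypot(*d),np.degrees(np.arctan2(d[1],d[0])),"goal 107.6")
p=grab("scene");c=cloud(p);ok=p["z_map"]>0
o=outline_of(p,"soap");
for a in o[:2]: print(a["confidence"],np.percentile(c[a["pixels"]&ok],[3,50,97],axis=0).round().tolist())
o=outline_of(p,"knob")
for a in o[:2]: print("knob",a["confidence"],np.percentile(c[a["pixels"]&ok],[3,50,97],axis=0).round().tolist())
q=c[ok&(c[...,0]>440)&(c[...,0]<580)&(c[...,1]>150)&(c[...,1]<275)&(c[...,2]>36)&(c[...,2]<54)];print("tray",rect(q),np.degrees(np.arctan2(np.median(q[:,1])-61.8,np.median(q[:,0])-576.7)))
cv2.imwrite("pics/s5.png",cv2.resize(p["color"][120:290,160:360,::-1],None,fx=3.5,fy=3.5))
E
python3 k.py
```

```text
[553.68655256 128.41508353 133.61767222] [1.79948316e+02 1.02161427e-03 1.09605437e+02] [ 0.77513371 -1.09452163  0.52955718] [-0.04425123 -0.13508155  0.0292229 ]
70.47828117465455 109.05844527342937 goal 107.6
0.76 [[516.0, 180.0, 43.0], [527.0, 221.0, 92.0], [550.0, 231.0, 125.0]]
0.46 [[546.0, 306.0, 0.0], [559.0, 332.0, 31.0], [584.0, 345.0, 49.0]]
knob 0.56 [[540.0, 118.0, 89.0], [550.0, 135.0, 118.0], [566.0, 143.0, 127.0]]
tray [array([532.6, 205.8]), array([93.1, 94.8]), np.float64(16.1)] 109.70659802258868
```

View pics/s5.png

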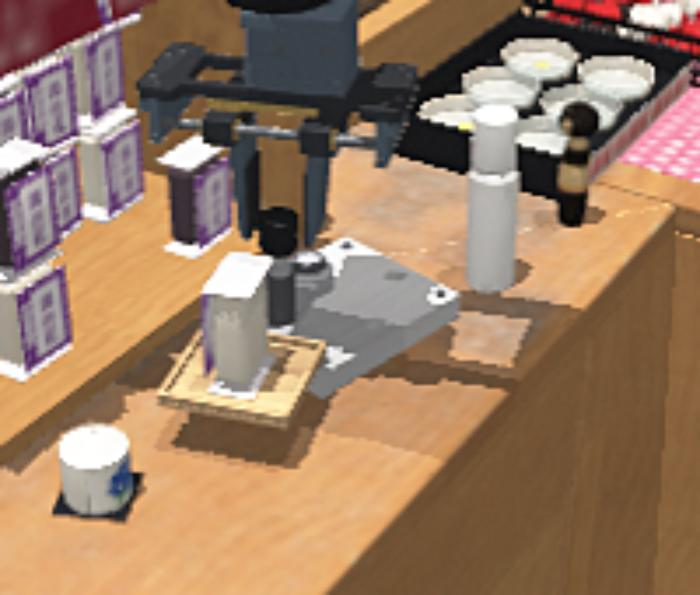

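The knob is at its home height (top about 126) and the tray sits at the side hole, soap upright. I'll open and rise clear.

>>> {"api": "servo_tool", "payload": {"steps": [[130, [0, 0, 0], [0, 0, 0]], [110, [0, 0, 0], [0, 0, 0]], [110, [0, 0, 0], [0, 0, 0]], [110, [0, 0, -5], [0, 0, 0]], [110, [0, 0, -10], [0, 0, 0]], [110, [0, 0, -15], [0, 0, 0]], [110, [0, 0, -15], [0, 0, 0]], [110, [0, 0, -10], [0, 0, 0]], [110, [0, 0, -5], [0, 0, 0]], [110, [0, 0, 0], [0, 0, 0]]]}}

```text
time_s: 23.55
ee_pos: [553.7, 128.3, 194.3]
ee_rot: [179.9, 0.0, 109.6]
force: [1.0, -0.3, 0.4]
gripper_width: 52.1
gripper_force: 0.0
```

```bash
python3 k.py
python3 - <<'E'
from b import *
p=grab("wrist");c=cloud(p);ok=p["z_map"]>0
def r(n,x0,x1,y0,y1,z0,z1):
    q=c[ok&(c[...,0]>x0)&(c[...,0]<x1)&(c[...,1]>y0)&(c[...,1]<y1)&(c[...,2]>z0)&(c[...,2]<z1)];print(n,len(q),rect(q) if len(q)>4 else "",np.median(q,0).round(1) if len(q) else "")
r("tray",440,590,150,275,36,54);r("soaptop",490,570,170,245,112,140);r("knob",530,580,100,155,112,150)
E
```

```text
[553.70353623 128.2593729  194.31710787] [1.79906880e+02 1.81709928e-02 1.09593257e+02] [ 0.98433734 -0.34171456  0.41679943] [ 0.01502851 -0.13644381 -0.04171472]
70.32556854988758 109.08679096017339 goal 107.6
0.79 [[516.0, 184.0, 43.0], [526.0, 221.0, 94.0], [549.0, 231.0, 125.0]]
knob 0.72 [[540.0, 116.0, 87.0], [549.0, 135.0, 117.0], [562.0, 143.0, 127.0]]
tray [array([533.3, 204.2]), array([93.3, 96. ]), np.float64(15.9)] 109.6194309419117
tray 6916 [array([536.9, 199.1]), array([ 92.8, 108.6]), np.float64(16.0)] [530.2 199.2  43.3]
soaptop 4253 [array([536.1, 208.3]), array([35.1, 54. ]), np.float64(16.2)] [535.  208.8 124.8]
knob 1509 [array([557., 130.]), array([30.9, 31.3]), np.float64(73.7)] [556.5 131.1 125.5]
```

```bash
python3 -c "
from h import *
print(ticket.job_done())"
```

```text
the job is handed in; nothing more can be done
None
```

The soap box stands upright in the tray, the tray has been swung to the side hole away from the lotion bottle, and the knob height shows the plunger home. I did not re-measure the bystanders after the swing, though the last pictures show them standing, and I handed the job in at about 24 s without the script returning a verdict.

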